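# Reset the tripped breaker in the bench power box

### The job

One of the three breakers in the grey bench power box has tripped. Swing the front latch lever free, open the lid all the way, switch the tripped breaker back on so that all three are on, then shut the lid, pressing it down until it snaps fully home past its catch, and swing the latch back over to lock it. Press only as hard as the parts need, and leave the tools and parts lying around the box where they are.

Things in the scene. Friction and masses are not known exactly. Their poses are not given: they have to be found in the camera images.
- box: (sizes in mm throughout) grey steel power box, 130 deep (x) by 220 wide (y), rim 80 high, fixed to the bench; with its lid shut the flat lid top is 100 high. Origin: centre of its underside. x points from the latch (front) to the hinge (back), y to its left, z up. Inside, a face plate carries three white breakers side by side (36 wide, 54 apart in y), their faces at 82.5 high.
- latch (a joint): steel latch lever, upright on the middle of the box's front, turning on a pin along the box's y at (-77, 0, 35) in the box frame. 0: upright, its nose over the lid's keeper lip, lid locked. Grows as its top swings out, away from the box, to a stop at 0.6 rad. Over-centre spring: about 0.4 N m to start it from either end; past 0.3 rad it flips to the other end by itself.
- latch_tab (a point): middle of the top edge of the lever's thumb tab, at (-101, 0, 142) in the box frame when latched. Tab: 34 wide, 6 thick, standing 40 above the lid top's level, 30 in front of the lid's front edge (inner face about at x = -94). Swung out, its top edge is at (-157, 0, 110); follow its arc, as finger pads stick to it. Free it by pushing its inner side outward, lock it by pushing its outer side in.
- lid (a joint): the grey lid, a hood 20 deep, 0.30 to 0.44 kg, hinged along the box's back rim. 0: shut; grows as it opens, to a stop at 1.6 rad; stiff hinge: it stays where it is left. A ball catch at the front holds it: lifting it off takes 15 to 20 N at the handle; coming down, it meets the catch at about 0.11 rad and must be pressed there with 10 to 15 N at the front edge to snap to 0.
- lid_handle (a point): middle of the round steel bar of the lid's bow handle, diameter 10, 90 long along the box's y, at (-35, 0, 132) in the box frame when shut; its axis is 32 above the lid top, free below between the two legs. Moves with the lid. With the lid open beyond 1.35 rad the keeper lip (24 wide, sticking out 24 from the lid's front) stands up to 55 above the bar, just in front of it.
- lid_front (a point): point on the flat lid top, 5 behind the middle of its front edge, at (-60, 0, 100) in the box frame when shut: the place to press the lid home (or anywhere along the front edge). Moves with the lid. Below it, inside the lid, a steel striker tongue, 18 wide, reaches 16 below the lid's rim.
- lid_hinge (a point): middle of the lid's hinge axis, at (65, 0, 80) in the box frame; the axis runs along the box's y.
- toggle1 (a joint): black toggle bar of breaker 1. 0: off or tripped, leaning 0.4 rad towards the box's front; 0.8: on, leaning 0.4 rad towards the hinge. Snaps over at 0.4; 2 to 5 N at its tip moves it. Which of the three stands left, middle or right varies; the breakers look alike.
- toggle1_tip (a point): top of the toggle bar of breaker 1, 30 wide (along the box's y), 6 thick, standing 13 above the breaker's face, 96 above the box's underside and 11 before or behind the box's middle (x); it turns on an axis along the box's y, 26 lower, at x = 0 in the box frame.
- toggle2 (a joint): black toggle bar of breaker 2. 0: off or tripped, leaning 0.4 rad towards the box's front; 0.8: on, leaning 0.4 rad towards the hinge. Snaps over at 0.4; 2 to 5 N at its tip moves it. Which of the three stands left, middle or right varies; the breakers look alike.
- toggle2_tip (a point): top of the toggle bar of breaker 2, 30 wide (along the box's y), 6 thick, standing 13 above the breaker's face, 96 above the box's underside and 11 before or behind the box's middle (x); it turns on an axis along the box's y, 26 lower, at x = 0 in the box frame.
- toggle3 (a joint): black toggle bar of breaker 3. 0: off or tripped, leaning 0.4 rad towards the box's front; 0.8: on, leaning 0.4 rad towards the hinge. Snaps over at 0.4; 2 to 5 N at its tip moves it. Which of the three stands left, middle or right varies; the breakers look alike.
- toggle3_tip (a point): top of the toggle bar of breaker 3, 30 wide (along the box's y), 6 thick, standing 13 above the breaker's face, 96 above the box's underside and 11 before or behind the box's middle (x); it turns on an axis along the box's y, 26 lower, at x = 0 in the box frame.
- bearing: bystander: steel ball bearing, 52 outside, 15 high, lying flat left of the box. Origin: centre of its underside.
- socket: bystander: steel wrench socket, 26 in diameter, 38 high, standing near the box's front left corner. Origin: centre of its underside.
- pliers: bystander: pliers with red grips, 160 long, lying right of the box. Origin: near the middle of its length, on the bench.
- screwdriver: bystander: screwdriver with a red handle, lying left of the box, beyond the bearing. Origin: middle of its length, on the bench.

How it is judged:
On the way, in this order (a step that is already met when the one before it is completed fails the run):
1. the latch lever is swung out and free while the lid is still down (value of joint latch above 0.5 rad and value of joint lid below 0.1 rad), for 0.1 s.
2. the lid is opened all the way (value of joint lid above 1.45 rad), for 0.2 s.
3. the tripped breaker is switched on, with the lid open (value of joint toggle1 above 0.65 rad and value of joint lid above 1.3 rad), for 0.2 s.
4. the lid is pressed fully home past its catch while the latch is still free (value of joint lid below 0.025 rad and value of joint latch above 0.45 rad), for 0.2 s.
At the end, for the whole second after the job is handed in: The lid is fully down (under 0.025 rad), the latch lever is home over its keeper (under 0.06 rad), all three toggles are on (over 0.65 rad), and the bearing, socket, pliers and screwdriver lie within 30 mm of where they were (value of joint lid below 0.025 rad and value of joint latch below 0.06 rad and value of joint each of toggle1, toggle2, toggle3 above 0.65 rad and distance of each of bearing, socket, pliers, screwdriver from where it was at the start of the episode below 0.03 m); the robot touches nothing.
It fails at once if the front edge of the lid is pressed down with over 60 N (contact force between the fingers and box above 60 N and value of joint lid below 0.3 rad and x of the grasp point in the frame of box between -0.085 and -0.05 m).
It also fails if it takes over 72 s, if anything falls off the work surface, if the arm or the gripper's body presses on something with over 40 N, if the wrist force passes 120 N, or if a joint passes its speed limit or range.

### The arm

A 6-joint arm with a two-finger parallel gripper is mounted at the origin on the work surface. World frame = base frame: x ahead of the robot, y to its left, z up, the work surface at z = 0. Lengths are in m, angles in rad, forces in N, time in s.
With the tool pointing down it reaches from about 0.3 to 0.875 m from the base axis. Payload 6.4 kg.
Tool frame: the origin (TCP) lies midway between the tips of the shut fingers; the grasp point (between the pads) lies 19 mm behind it; z points along the fingers, y is the line along which they close (so a half turn about z gives the same grasp; the last joint's range is limited). The gripper opens to 85 mm and grips with 20 to 120 N. Pads are 22 mm wide; open, the fingers measure 114 mm over their backs; the gripper's body (76 mm by 85 mm) begins 54 mm behind the grasp point. The pads swing forward as they close: fully open they stand 13 mm farther back than shut.
Start: joints at [0.988, 0.181, 1.607, -0, 1.354, -0.206], TCP at [0.212, 0.535, 0.231] pointing down, gripper open.
Joint ranges: [-2.99, 2.99], [-0.89, 2.07], [0.3, 2.58], [-1.14, 4.28], [0, 2.63], [-3.12, 3.12]. Speed limits (rad/s): [2.57, 2.57, 3.01, 3.14, 3.14, 3.14].

### API

Orientations are given as a unit quaternion [w, x, y, z].
In Python, from bench import ctrl gives the robot as it stands. The module is installed in compiled form; this text tells all that it offers.
- The arm moves only by the tool move_arm, never from a script. Its argument "plan" is one flat list of numbers, 6 for each row, row after row: the shift along the world's x, y, z in units of 50 mm (1.0 is 50 mm), then the turn, a rotation vector about the world's x, y, z in rad. A call has 1 to 10 rows; each row is the pose to reach, as a shift and turn from the pose commanded when the call began; what a row does not reach only later rows make up. A row lasts 1/8 s, in which the tool goes at most 62.5 mm and 10.7 degrees, less where a joint would pass 70% of its speed; a pose out of reach is approached as far as the arm can. A call with a gripper value outside its range is refused whole. "grip" is the finger opening in mm, from 0 to 85.4, set as the call begins (left out, the last holds). The fingers move at their own pace and stop on an object; the grip force is fixed at half the most. Time passes only in rows, so rows that repeat a pose let the fingers close. It gives the time, the measured TCP pose, the force, the opening and the grip force at its end, in the units of the state.
- ctrl.get_obs(): the state, without advancing time (a new reading comes with each control period).
- ctrl.camera(name): name is "scene" or "side" or "wrist"; returns a dict with "pixels" (400x640x3 uint8, red, green, blue), "fx", "fy", "cx", "cy" (pixels), "origin" and "attitude" of the camera in the world. Camera axes: x right, y down, z forward; pixel columns grow to the right and rows downward; lengths in m; the calibration is good to about 2 mm. A picture is of the moment at which its call begins. There is no depth.
- ctrl.hand_in(): hands the job in; it is judged then, once.
The state is a dict: "time_s": time; "q": joint angles; "dq": joint speeds; "joint_efforts": joint torques, N m; "eef_pos": TCP position; "eef_rot": TCP orientation; "wrist_force": force on the tool from outside, world axes, zero at the start; "torque": the same for the moment, N m; "opening": opening from 0.0 (shut) to 1.0 (fully open); "grasp_force": force on a finger pad.
Only numpy, scipy, OpenCV 4.12 (cv2) and the standard library are available. Lean on these libraries where they do the work, as an engineer would, in place of code of your own. Each camera call takes 0.05 s, during which the arm holds its last target. There are 200 camera calls.

## Working session

There is one attempt and no reset: what is moved stays moved. The work goes in short steps, Python scripts to look and compute and a tool call to move; the robot and the scene stay as the last step left them, time stands still between calls to the robot, and variables do not carry over. Pictures are saved under pics/ and viewed, at most 10 in all, crops included, and the job is handed in when it is done.

Besides the shell and the picture viewer there is one more tool, called as name(argument=value, ...) on one line, values as JSON. move_arm: Moves the arm, as the interface text tells. Its arguments: {"type":"object","properties":{"plan":{"type":"array"},"grip":{"type":"number"}},"required":["plan"]}

```bash
mkdir -p pics
cat > h.py <<'E'
import numpy as np, cv2
from bench import ctrl
from scipy.spatial.transform import Rotation as R
def cam(n):
    c=ctrl.camera(n); return c
def Rm(c):
    a=np.array(c['attitude'],float)
    return a if a.shape==(3,3) else R.from_quat(a,scalar_first=True).as_matrix()
def ray(c,u,v,z):
    d=Rm(c)@np.array([(u-c['cx'])/c['fx'],(v-c['cy'])/c['fy'],1]); o=np.array(c['origin'])
    return o+d*(z-o[2])/d[2]
def proj(c,p):
    q=(np.atleast_2d(p)-np.array(c['origin']))@Rm(c)
    return np.c_[q[:,0]/q[:,2]*c['fx']+c['cx'],q[:,1]/q[:,2]*c['fy']+c['cy']]
def save(c,n): cv2.imwrite(f'pics/{n}.png',c['pixels'][:,:,::-1])
E
python3 - <<'E'
from h import *
for n in ['scene','side','wrist']:
    c=cam(n); save(c,n+'0'); print(n,c['origin'],c['attitude'],c['fx'],c['cx'],c['cy'])
print(ctrl.get_obs())
a=[cv2.imread(f'pics/{n}0.png') for n in ['scene','side']]
E
```

```text
scene [1.28876391 0.13988506 0.84674901] [-0.24468258  0.62110975  0.68886011 -0.28253295] 469.36063427474505 317.04870923786916 199.6104144822257
side [0.40980984 0.59441445 0.70395699] [ 0.05516928 -0.11367906  0.92189601 -0.36625288] 433.4925125049105 321.0135284842041 194.90196338767845
wrist [0.13468176 0.56454664 0.37334447] [0.13242196 0.81631415 0.55502752 0.08966654] 285.7725796950548 320.0460990493929 195.77595557416043
{'time_s': 0.15, 'q': array([ 9.87723111e-01,  1.81422237e-01,  1.60776409e+00, -1.01984782e-05,
        1.35381370e+00, -2.06328985e-01]), 'dq': array([ 0.00052622, -0.00179082, -0.00150484, -0.00124729,  0.00258437,
        0.00066804]), 'joint_efforts': array([ 7.66465728e-04, -4.45267296e+01, -3.51689923e+01, -4.09073382e-04,
        5.95247227e-03,  2.31477446e-05]), 'eef_pos': array([0.21130268, 0.53431022, 0.23056883]), 'eef_rot': array([-2.65993915e-04,  1.87258928e-01,  9.82310337e-01, -6.51495224e-04]), 'wrist_force': array([ 0.13547879, -0.41946131,  0.67765394]), 'torque': array([-0.01489492,  0.02567015, -0.02086318]), 'grasp_force': 0.0, 'opening': 0.9974107481392859}
```

View pics/scene0.png

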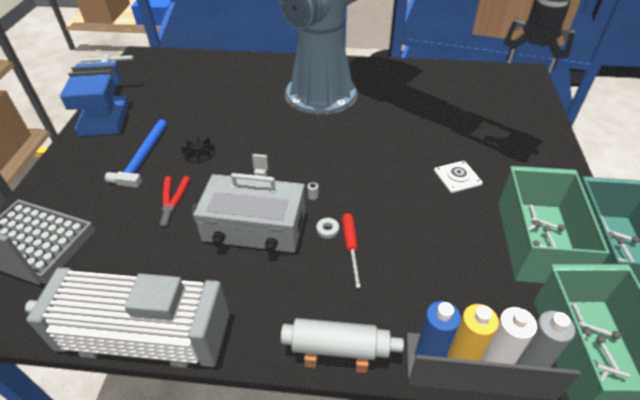

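View pics/side0.png

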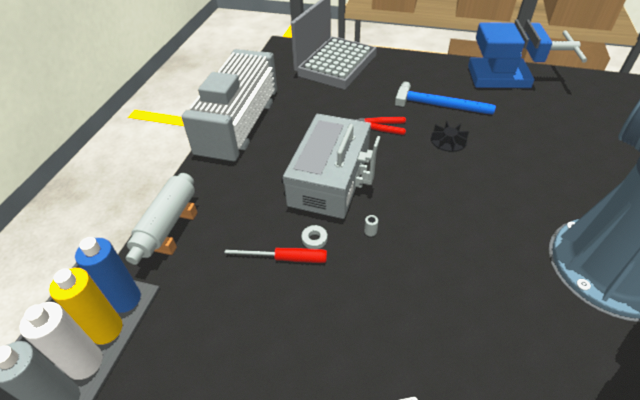

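The scene view shows the box at about (252,210), with the latch towards the robot, the pliers at (173,200), the socket at (313,190), the bearing at (328,228) and the screwdriver at (350,245). The side view shows the box at (330,165). I'll enlarge both to get the corners.

Run:
```python
import cv2,numpy as np
a=cv2.imread('pics/scene0.png')[145:265,185:325]; b=cv2.imread('pics/side0.png')[100:230,275:395]
a=cv2.resize(a,None,fx=4,fy=4,interpolation=cv2.INTER_CUBIC)[:, :]; b=cv2.resize(b,None,fx=4,fy=4,interpolation=cv2.INTER_CUBIC)
a=cv2.resize(a,(400,343)); b=cv2.resize(b,(400,433))
o=np.zeros((433,800,3),np.uint8); o[:343,:400]=a; o[:,400:]=b
for k in range(0,800,50): cv2.putText(o,str(k),(k,428),0,.3,(0,255,255)); cv2.line(o,(k,0),(k,4),(0,255,255))
for k in range(0,433,50): cv2.line(o,(0,k),(6,k),(0,255,255)); cv2.line(o,(400,k),(406,k),(0,255,255))
cv2.imwrite('pics/z.png',o)
```

```text
(no output)
```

View pics/z.png

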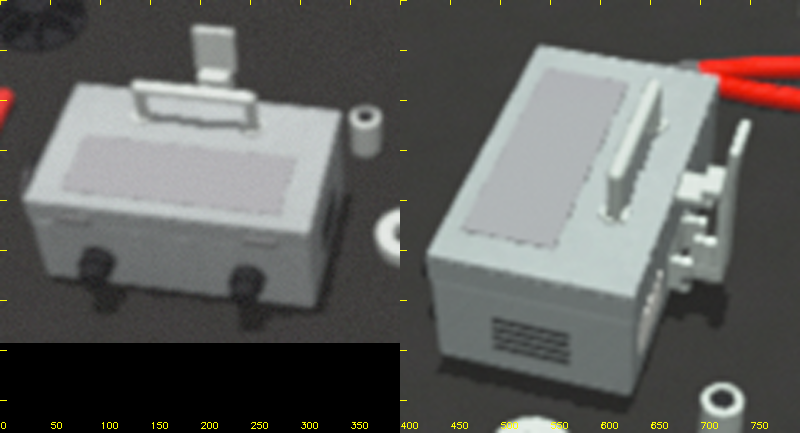

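The left panel (scene) shows the lid-top corners at (77,84), (340,111), (308,233) and (25,199). The right panel (side) shows them at (540,45), (718,72), (633,297) and (430,252). The latch tab top is at (214,27) and (745,123). The tab is upright and the lid is shut.

Run:
```python
from h import *
from scipy.optimize import least_squares
S=cam('scene');D=cam('side')
f=lambda l:np.array([[185+x/2.857,145+y/2.857] for x,y in l]); g=lambda l:np.array([[275+(x-400)/3.333,100+y/3.333] for x,y in l])
a=f([(77,84),(340,111),(308,233),(25,199),(214,27)]); b=g([(718,72),(633,297),(430,252),(540,45),(745,123)])
L=np.array([[-65,-110,100],[-65,110,100],[65,110,100],[65,-110,100],[-101,0,142]])/1000
for n,c,p in(('S',S,a),('D',D,b)):
    for q,l in zip(p,L): print(n,ray(c,*q,l[2]).round(4))
def W(t): return L@R.from_euler('z',t[2]).as_matrix().T+[t[0],t[1],0]
r=least_squares(lambda t:np.r_[(proj(S,W(t))-a).ravel(),(proj(D,W(t))-b).ravel()],[.5,0,0],loss='soft_l1')
print(r.x,r.fun.round(1)); 
print('socket',ray(S,*f([(366,113)])[0],.038),ray(D,*g([(722,398)])[0],.038))
```

```text
S [ 0.5179 -0.2021  0.1   ]
S [0.529  0.0164 0.1   ]
S [0.6584 0.0095 0.1   ]
S [ 0.6457 -0.2078  0.1   ]
S [ 0.485  -0.0902  0.142 ]
D [ 0.5118 -0.2063  0.1   ]
D [0.5225 0.017  0.1   ]
D [0.6495 0.0084 0.1   ]
D [ 0.6384 -0.2088  0.1   ]
D [ 0.4798 -0.1039  0.142 ]
[ 0.58231337 -0.09734707 -0.04994935] [-0.1 -1.8  0.1 -1.9  0.3 -2.1 -0.6 -1.5 -0.6 -1.1 -0.2  0.6 -0.1 -0.5
 -1.7  0.  -1.2 -0.6 -1.7  3.4]
socket [0.46620612 0.02885845 0.038     ] [0.46404272 0.02804887 0.038     ]
```

```bash
cat > p.py <<'E'
# plan(rows): rows (x,y,z mm of TCP in box frame, tilt); prints rows, keeps commanded pose in cmd.json
import json,os,sys
from h import *
B=json.load(open('box.json'))
R0=np.array([[0,1,0],[1,0,0],[0,0,-1.]])
def plan(rows,n=None):
    if os.path.exists('cmd.json'): P,q=json.load(open('cmd.json'))
    else: P,q=[.212,.535,.231],[0,.18726,.98231,0]
    P=np.array(P);Rc=R.from_quat(q,scalar_first=True);Z=R.from_euler('z',B[2]);out=[]
    for x,y,z,t in rows:
        p=Z.apply(np.array([x,y,z])/1000)+[B[0],B[1],0]
        T=Z*R.from_euler('y',t)*R.from_matrix(R0)
        s=((p-P)/.05).round(2); v=(T*Rc.inv()).as_rotvec().round(2)+0; out.append([*(s+0),*v])
    json.dump([(P+np.array(out[-1][:3])*.05).tolist(),(R.from_rotvec(out[-1][3:])*Rc).as_quat(scalar_first=True).tolist()],open('cmd.json','w'))
    print(',\n'.join(','.join('%g'%a for a in o) for o in out))
def state():
    o=ctrl.get_obs();Z=R.from_euler('z',-B[2]); p=Z.apply(o['eef_pos']-[B[0],B[1],0])*1000
    print('t',o['time_s'],'box TCP',p.round(1),'F',Z.apply(o['wrist_force']).round(1),'q',o['q'].round(2),'op',round(o['opening']*85.4,1),o['grasp_force'])
E
echo '[0.5825,-0.0975,-0.05]'>box.json
python3 -c "
from p import *
plan([(-77,0,230,0)])"
```

```text
5.87,-12.57,-0.02,0,0,-1.24
```

move_arm(plan=[5.87,-12.57,0,0,0,-1.24,5.87,-12.57,0,0,0,-1.24,5.87,-12.57,0,0,0,-1.24,5.87,-12.57,0,0,0,-1.24,5.87,-12.57,0,0,0,-1.24,5.87,-12.57,0,0,0,-1.24,5.87,-12.57,0,0,0,-1.24,5.87,-12.57,0,0,0,-1.24,5.87,-12.57,0,0,0,-1.24,5.87,-12.57,0,0,0,-1.24], grip=0)

```text
time_s: 1.5
eef_pos: [0.4766, -0.0337, 0.2315]
eef_rot: [0.0, 0.723, 0.69, 0.0]
wrist_force: [0.1, 1.1, -0.5]
opening: 0.001
grasp_force: 0.0
```

move_arm(plan=[0,0,0,0,0,0])

```text
time_s: 1.62
eef_pos: [0.4772, -0.0355, 0.2313]
eef_rot: [0.0, 0.725, 0.689, -0.0]
wrist_force: [-0.7, 0.0, -0.0]
opening: 0.001
grasp_force: 0.0
```

```bash
cat >> p.py <<'E'
def sync():
    o=ctrl.get_obs(); json.dump([list(o['eef_pos']),list(o['eef_rot'])],open('cmd.json','w'))
E
python3 -c "
from p import *
sync(); state(); plan([(-77,0,200,0)])"
```

```text
t 1.625 box TCP [-108.3   56.7  231.3] F [-0.7 -0.  -0. ] q [-0.32 -0.04  1.84 -0.    1.34 -0.27] op 0.1 0.0
0.57,-1.16,-0.63,0,0,0
```

move_arm(plan=[0.57,-1.16,-0.6,0,0,0,0.57,-1.16,-0.6,0,0,0,0.57,-1.16,-0.6,0,0,0])

```text
time_s: 2.0
eef_pos: [0.5039, -0.0888, 0.2008]
eef_rot: [-0.001, 0.723, 0.691, -0.0]
wrist_force: [-0.7, -0.3, -0.0]
opening: -0.006
grasp_force: 0.0
```

```bash
python3 -c "
from p import *
state(); c=cam('wrist'); save(c,'w1'); print(c['origin'],Rm(c)[:,2])"
```

```text
t 2.0 box TCP [-78.9   4.7 200.8] F [-0.7 -0.4 -0. ] q [-0.41  0.07  1.79  0.    1.28 -0.36] op -0.5 0.0
[ 0.50667333 -0.00768848  0.34372785] [-0.01549069 -0.31356157 -0.94944151]
```

View pics/w1.png

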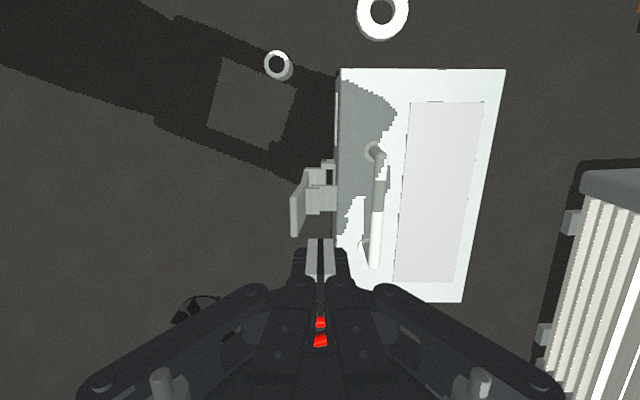

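The wrist view shows lid corners at (341,69), (505,69) and (463,302), the front edge near column 337, the tab at (297,202) and the handle bar from (378,155) to (375,265).

```bash
python3 -c "
from p import *
c=cam('wrist')
for n,u,v,z in [('FL',341,69,.1),('BL',505,69,.1),('BR',463,302,.1),('barL',380,152,.137),('barR',375,268,.137),('front',337,200,.1),('tabtopR',293,236,.142),('tabtopL',291,192,.142),('soc',278,62,.038)]:
  w=ray(c,u,v,z);Z=R.from_euler('z',-B[2]);print(n,w.round(4),(Z.apply(w-[B[0],B[1],0])*1000).round(1))
L=np.array([[-65,110,100],[65,110,100],[65,-110,100],[-101,-17,142],[-101,17,142],[-94,17,142],[-35,40,137],[-35,-40,137]])/1e3
print(proj(c,R.from_euler('z',B[2]).apply(L)+[B[0],B[1],0]).round())
im=cv2.cvtColor(c['pixels'],7); cr=cv2.resize(c['pixels'][150:250,270:400,::-1],None,fx=4,fy=4,interpolation=2); cv2.imwrite('pics/w1z.png',cr)
"
```

```text
FL [0.5241 0.016  0.1   ] [-64.  110.4 100. ]
BL [0.6528 0.0101 0.1   ] [ 64.8 111.  100. ]
BR [ 0.6444 -0.2094  0.1   ] [  67.4 -108.7  100. ]
barL [ 0.5486 -0.0442  0.137 ] [-36.5  51.5 137. ]
barR [ 0.5464 -0.1412  0.137 ] [-33.9 -45.5 137. ]
front [ 0.5181 -0.0927  0.1   ] [-64.6   1.6 100. ]
tabtopR [ 0.4809 -0.1063  0.142 ] [-101.   -13.8  142. ]
tabtopL [ 0.4822 -0.0702  0.142 ] [-101.6   22.3  142. ]
soc [0.4672 0.031  0.038 ] [-121.6  122.5   38. ]
[[340.  70.]
 [505.  70.]
 [460. 303.]
 [293. 240.]
 [292. 199.]
 [301. 199.]
 [381. 168.]
 [374. 262.]]
```

View pics/w1z.png

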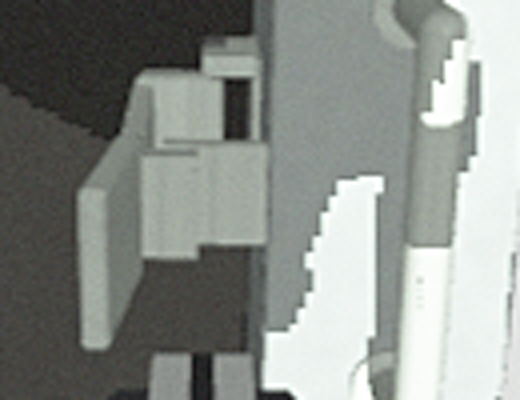

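```bash
python3 -c "
from p import *
plan([(-71,0,160,0),(-71,0,122,0),(-71,0,122,0),(-82,0,121,0),(-93,0,120,0),(-104,0,118,0),(-114,0,115,0),(-122,0,114,0),(-122,0,114,0)])"
```

```text
0.12,-0.01,-0.8,0,0,0,
0.12,-0.01,-1.56,0,0,0,
0.12,-0.01,-1.56,0,0,0,
-0.1,0,-1.58,0,0,0,
-0.32,0.01,-1.6,0,0,0,
-0.54,0.02,-1.64,0,0,0,
-0.74,0.03,-1.7,0,0,0,
-0.9,0.04,-1.72,0,0,0,
-0.9,0.04,-1.72,0,0,0
```

move_arm(plan=[0.12,0,-0.8,0,0,0,0.12,0,-1.56,0,0,0,0.12,0,-1.56,0,0,0,-0.1,0,-1.58,0,0,0,-0.32,0,-1.6,0,0,0,-0.54,0.02,-1.64,0,0,0,-0.74,0.03,-1.7,0,0,0,-0.9,0.04,-1.72,0,0,0,-0.9,0.04,-1.72,0,0,0])

```text
time_s: 3.22
eef_pos: [0.4585, -0.0874, 0.115]
eef_rot: [-0.001, 0.723, 0.691, -0.0]
wrist_force: [-0.2, -0.7, -0.5]
opening: -0.0
grasp_force: 0.0
```

```bash
python3 -c "
from p import *
state(); save(cam('wrist'),'w2')
a=cv2.imread('pics/w2.png')[100:300,200:420]; s=cam('side'); b=s['pixels'][100:230,290:420,::-1]
cv2.imwrite('pics/w2z.png',np.hstack([cv2.resize(a,(400,364)),cv2.resize(b,(364,364),interpolation=2)]))
plan([(-122,0,175,0),(-80,0,175,0),(-35,0,165,0),(-35,0,120,0),(-35,0,120,0),(-35,0,120,0)])"
```

```text
t 3.225 box TCP [-124.3    3.8  115. ] F [-0.2 -0.7 -0.5] q [-0.44  0.09  1.97 -0.    1.09 -0.4 ] op -0.0 0.0
0,0,1.22,0,0,0,
0.84,-0.04,1.22,0,0,0,
1.74,-0.09,1.02,0,0,0,
1.74,-0.09,0.12,0,0,0,
1.74,-0.09,0.12,0,0,0,
1.74,-0.09,0.12,0,0,0
```

View pics/w2z.png

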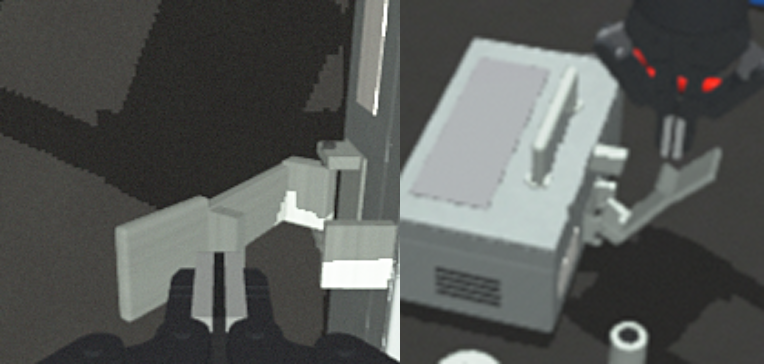

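The left panel shows the latch swung out, with its tab at (160,255), and the fingers clear of it. The right panel shows the lid still shut, so I can grasp the handle.

```bash
python3 -c "
from p import *
sync()
plan([(-122,0,175,0),(-80,0,178,0),(-35,0,170,0),(-35,0,120,0),(-35,0,120,0),(-35,0,120,0)])"
```

```text
0.02,-0.07,1.19,0,0,0,
0.86,-0.12,1.25,0,0,0,
1.76,-0.16,1.09,0,0,0,
1.76,-0.16,0.09,0,0,0,
1.76,-0.16,0.09,0,0,0,
1.76,-0.16,0.09,0,0,0
```

move_arm(plan=[0.02,-0.07,1.2,0,0,0,0.86,-0.12,1.25,0,0,0])

```text
time_s: 3.58
eef_pos: [0.5054, -0.0951, 0.184]
eef_rot: [0.005, 0.723, 0.69, 0.002]
wrist_force: [0.4, -0.3, -0.3]
opening: -0.002
grasp_force: 0.0
```

move_arm(plan=[0.9,-0.04,0,0,0,0,0.9,-0.04,0,0,0,0,0.9,-0.04,-0.6,0,0,0,0.9,-0.04,-1.16,0,0,0,0.9,-0.04,-1.16,0,0,0], grip=45)

```text
time_s: 4.2
eef_pos: [0.545, -0.0947, 0.1173]
eef_rot: [-0.003, 0.723, 0.691, -0.001]
wrist_force: [-0.0, 0.9, -0.3]
opening: 0.531
grasp_force: 0.0
```

move_arm(plan=[0,0,0,0,0,0,0,0,0,0,0,0,0,0,0,0,0,0,0,0,0,0,0,0], grip=0)

```text
time_s: 4.7
eef_pos: [0.5487, -0.096, 0.1215]
eef_rot: [0.001, 0.723, 0.691, 0.001]
wrist_force: [0.0, -0.1, 6.7]
opening: 0.09
grasp_force: 58.9
```

```bash
cat >> p.py <<'E'
def lid(th,k,off=12):  # TCP row for bar at lid angle th, tilt k*th, bar 'off' mm behind TCP
    a=np.arctan2(52,-100)-th; t=k*th
    return (65+112.7*np.cos(a)-off*np.sin(t)+DX, 0, 80+112.7*np.sin(a)-off*np.cos(t)+DZ, t)
DX=DZ=0
E
python3 -c "
from p import *
state(); sync()
plan([lid(t,.5) for t in (.05,.1,.18,.26,.36,.48,.6,.6)])"
```

```text
t 4.7 box TCP [-33.8  -0.2 121.5] F [ 0.  -0.1  6.7] q [-0.39  0.26  1.75  0.    1.13 -0.34] op 7.7 58.93424570560455
0.03,0,0.07,0,0.03,0,
0.08,0,0.16,0,0.05,0,
0.17,0,0.31,0.01,0.09,0,
0.28,-0.01,0.45,0.01,0.13,0,
0.43,-0.02,0.61,0.01,0.18,0,
0.63,-0.03,0.78,0.01,0.24,0,
0.84,-0.04,0.93,0.02,0.3,0,
0.84,-0.04,0.93,0.02,0.3,0
```

move_arm(plan=[0.05,0,0.07,0,0.03,0,0.1,0,0.18,0,0.05,0,0.2,0,0.33,0.01,0.09,0,0.3,-0.01,0.47,0.01,0.13,0,0.45,-0.02,0.63,0.01,0.18,0,0.65,-0.03,0.8,0.01,0.24,0,0.87,-0.04,0.95,0.02,0.3,0,0.87,-0.04,0.95,0.02,0.3,0])

```text
time_s: 5.7
eef_pos: [0.5898, -0.0982, 0.1687]
eef_rot: [-0.113, 0.715, 0.682, -0.104]
wrist_force: [-8.4, -1.5, 10.6]
opening: 0.086
grasp_force: 60.0
```

```bash
python3 -c "
import p
from p import *
state(); sync(); p.DX=1
plan([lid(t,.5) for t in (.7,.8,.9,1.,1.1,1.2,1.3,1.4,1.48,1.54)])"
```

```text
t 5.7 box TCP [  7.3  -0.3 168.7] F [-8.4 -1.9 10.6] q [-0.32  0.51  1.34 -0.08  1.59 -0.26] op 7.3 60.0390100479126
0.23,-0.01,0.08,0,0.04,0,
0.43,-0.02,0.16,0,0.09,0,
0.64,-0.03,0.22,0,0.14,0,
0.85,-0.04,0.26,0,0.19,0,
1.07,-0.05,0.28,0.01,0.24,0,
1.28,-0.06,0.27,0.01,0.29,0,
1.49,-0.07,0.24,0.01,0.34,0,
1.7,-0.08,0.19,0.01,0.39,0,
1.86,-0.09,0.13,0.02,0.43,0,
1.98,-0.09,0.08,0.02,0.46,0
```

move_arm(plan=[0.23,-0.01,0.1,0,0.04,0,0.43,-0.02,0.18,0,0.09,0,0.64,-0.03,0.24,0,0.14,0,0.85,-0.04,0.28,0,0.19,0,1.07,-0.05,0.3,0.01,0.24,0,1.28,-0.06,0.29,0.01,0.29,0,1.49,-0.07,0.26,0.01,0.34,0,1.7,-0.08,0.21,0.01,0.39,0,1.86,-0.09,0.15,0.02,0.43,0,1.98,-0.09,0.1,0.02,0.46,0])

```text
time_s: 6.95
eef_pos: [0.6906, -0.1036, 0.177]
eef_rot: [-0.269, 0.673, 0.64, -0.255]
wrist_force: [0.7, -7.6, 14.8]
opening: 0.082
grasp_force: 59.1
```

move_arm(plan=[0,0,0,0,0,0,0,0,0,0,0,0])

```text
time_s: 7.2
eef_pos: [0.6909, -0.1037, 0.1769]
eef_rot: [-0.268, 0.673, 0.64, -0.254]
wrist_force: [3.9, -5.0, 13.9]
opening: 0.085
grasp_force: 59.3
```

```bash
cat >> p.py <<'E'
def ang(off=12):
    o=ctrl.get_obs(); Z=R.from_euler('z',-B[2]); M=(Z*R.from_quat(o['eef_rot'],scalar_first=True)).as_matrix()
    b=Z.apply(o['eef_pos']-[B[0],B[1],0])*1000-off*M[:,2]; v=b-[65,0,80]
    print('bar',b.round(1),'r',np.hypot(v[0],v[2]).round(1),'lid',round(np.arctan2(52,-100)-np.arctan2(v[2],v[0]),3),'tilt',round(np.arctan2(-M[0,2],-M[2,2]),3))
E
python3 -c "
from p import *
state(); ang(); save(cam('side'),'s3')"
```

```text
t 7.2 box TCP [108.5  -0.7 176.9] F [ 4.1 -4.8 13.9] q [-0.25  1.13  0.46 -0.19  2.3  -0.27] op 7.2 59.34540152549744
bar [116.8  -0.7 185.6] r 117.6 lid 1.547 tilt 0.757
```

```bash
python3 -c "
from p import *
sync(); s=.687;c=.727
plan([(108.5,0,177,.757)]*3+[(108.5+10*s,0,177+10*c,.757),(108.5+28*s,0,177+28*c,.757),(108.5+45*s,0,177+45*c,.75),(130,0,240,.65),(105,0,270,.5),(60,0,280,.35),(20,0,280,.2)])"
```

```text
0,0.01,0,0,0,0,
0,0.01,0,0,0,0,
0,0.01,0,0,0,0,
0.14,0.01,0.15,0,0,0,
0.38,0,0.41,0,0,0,
0.62,-0.02,0.66,0,-0.01,0,
0.43,-0.01,1.26,-0.01,-0.11,0,
-0.07,0.02,1.86,-0.01,-0.26,0,
-0.97,0.06,2.06,-0.02,-0.41,0,
-1.77,0.1,2.06,-0.03,-0.56,0
```

move_arm(plan=[0,0,0,0,0,0,0,0,0,0,0,0,0,0,0,0,0,0,0.14,0,0.15,0,0,0,0.38,0,0.41,0,0,0,0.62,-0.02,0.66,0,0,0], grip=26)

```text
time_s: 8.0
eef_pos: [0.708, -0.1011, 0.2008]
eef_rot: [-0.27, 0.672, 0.641, -0.254]
wrist_force: [0.6, -0.4, 0.6]
opening: 0.305
grasp_force: 0.0
```

```bash
python3 -c "
from p import *
state();ang(); sync(); 
plan([(137,0,235,.68),(115,0,275,.5),(60,0,285,.35),(10,0,285,.2),(-30,0,285,0),(-30,0,285,0)])"
```

```text
t 8.0 box TCP [125.5   2.6 200.8] F [ 0.7 -0.4  0.6] q [-0.25  1.19  0.3  -0.2   2.39 -0.29] op 26.1 0.0
bar [133.7   2.6 209.5] r 146.6 lid 1.579 tilt 0.759
0.23,-0.06,0.68,-0.01,-0.08,0,
-0.21,-0.04,1.48,-0.02,-0.26,0,
-1.31,0.01,1.68,-0.02,-0.41,0,
-2.31,0.06,1.68,-0.03,-0.56,0,
-3.11,0.1,1.68,-0.04,-0.76,0,
-3.11,0.1,1.68,-0.04,-0.76,0
```

move_arm(plan=[0,0,0.4,0,-0.12,0,-0.2,0,1.3,-0.02,-0.28,0,-0.4,-0.04,1.7,-0.02,-0.36,0,-1.31,0,1.7,-0.02,-0.46,0,-2.31,0.06,1.7,-0.03,-0.6,0,-3.11,0.1,1.7,-0.04,-0.76,0,-3.11,0.1,1.7,-0.04,-0.76,0], grip=0)

```text
time_s: 8.88
eef_pos: [0.5435, -0.093, 0.2867]
eef_rot: [0.0, 0.724, 0.69, 0.001]
wrist_force: [1.9, 0.2, -0.2]
opening: 0.001
grasp_force: 0.0
```

```bash
python3 -c "
from p import *
state();c=cam('wrist'); save(c,'w4'); s=cam('side');save(s,'s4')
t=np.array([[x,y,96] for y in(54,0,-54) for x in(-11,11)])/1e3
W=R.from_euler('z',B[2]).apply(t)+[B[0],B[1],0]; print(proj(c,W).round())
a=c['pixels'][...,::-1]; b=s['pixels'][70:230,260:420,::-1]
cv2.imwrite('pics/ws4.png',np.hstack([cv2.resize(a,(480,300)),cv2.resize(b,(300,300),interpolation=2)]))"
```

```text
t 8.875 box TCP [-39.2   2.5 286.7] F [ 1.9  0.3 -0.2] q [-0.39  0.08  1.6   0.    1.45 -0.34] op 0.1 0.0
[[345. 129.]
 [365. 129.]
 [344. 175.]
 [362. 175.]
 [343. 217.]
 [360. 217.]]
```

View pics/ws4.png

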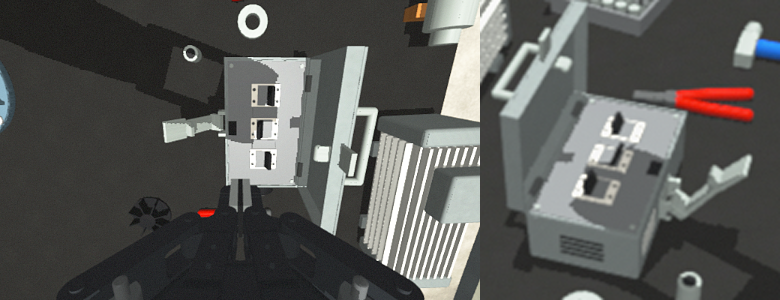

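The lid is fully open and the latch is out. The breakers are at about (266,95), (263,128) and (264,159). The middle one looks different, so I'll zoom in.

```bash
python3 -c "
import cv2,numpy as np
a=cv2.imread('pics/w4.png')[100:235,310:400]; b=cv2.imread('pics/s4.png')[125:185,305:355]
cv2.imwrite('pics/ws4z.png',np.hstack([cv2.resize(a,(360,540),interpolation=2),cv2.resize(b,(440,540),interpolation=2)]))"
```

```text
(no output)
```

View pics/ws4z.png

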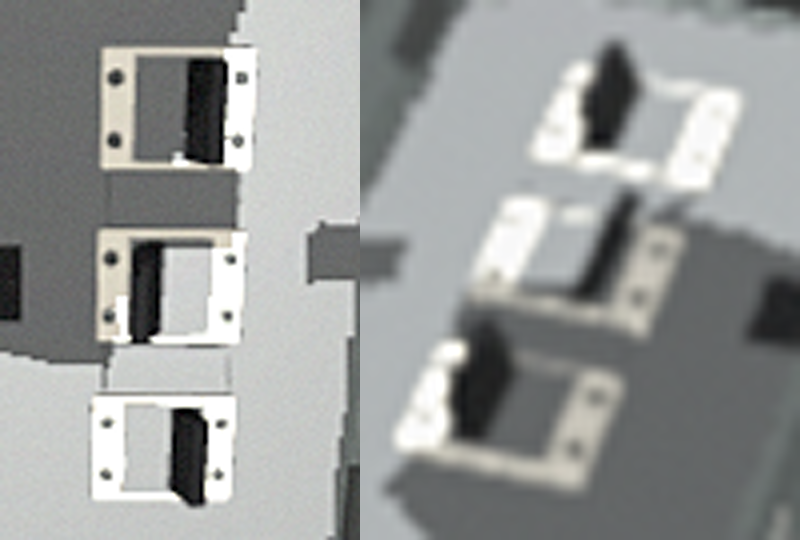

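The middle toggle leans to the front, so it's the tripped one. The other two lean towards the hinge.

```bash
python3 -c "
from p import *
sync()
plan([(-45,0,240,0),(-45,0,180,0),(-45,0,130,0),(-45,0,91,0),(-45,0,91,0),(-35,0,91,0),(-23,0,91,0),(-14,0,91,0),(-7,0,91,0),(-7,0,91,0)])"
```

```text
-0.3,0.02,-1.02,0,0.01,0,
-0.3,0.02,-2.22,0,0.01,0,
-0.3,0.02,-3.22,0,0.01,0,
-0.3,0.02,-4,0,0.01,0,
-0.3,0.02,-4,0,0.01,0,
-0.1,0.01,-4,0,0.01,0,
0.14,0,-4,0,0.01,0,
0.32,-0.01,-4,0,0.01,0,
0.46,-0.01,-4,0,0.01,0,
0.46,-0.01,-4,0,0.01,0
```

move_arm(plan=[-0.3,0,-1,0,0,0,-0.3,0,-2.2,0,0,0,-0.3,0,-3.2,0,0,0,-0.3,0,-4,0,0,0,-0.3,0,-4,0,0,0,-0.1,0,-4,0,0,0,0.14,0,-4,0,0,0,0.32,0,-4,0,0,0,0.46,0,-4,0,0,0,0.46,0,-4,0,0,0])

```text
time_s: 10.22
eef_pos: [0.5779, -0.0969, 0.0899]
eef_rot: [0.004, 0.724, 0.69, 0.003]
wrist_force: [-0.2, -0.3, 0.4]
opening: 0.0
grasp_force: 0.0
```

```bash
python3 -c "
from p import *
state(); c=cam('wrist');save(c,'w5'); s=cam('side');save(s,'s5'); print(len(s))
a=c['pixels'][60:300,240:480,::-1]; b=s['pixels'][125:185,305:355,::-1]
cv2.imwrite('pics/ws5.png',np.hstack([cv2.resize(a,(400,400)),cv2.resize(b,(333,400),interpolation=2)]));state()
"
```

```text
t 10.225 box TCP [-4.6  0.4 89.9] F [-0.2 -0.3  0.4] q [-0.37  0.36  1.69  0.    1.08 -0.32] op 0.0 0.0
7
t 10.325 box TCP [-6.   0.7 88.9] F [ 0.1 -0.2 -0.1] q [-0.37  0.36  1.69  0.    1.08 -0.32] op 0.1 0.0
```

View pics/ws5.png

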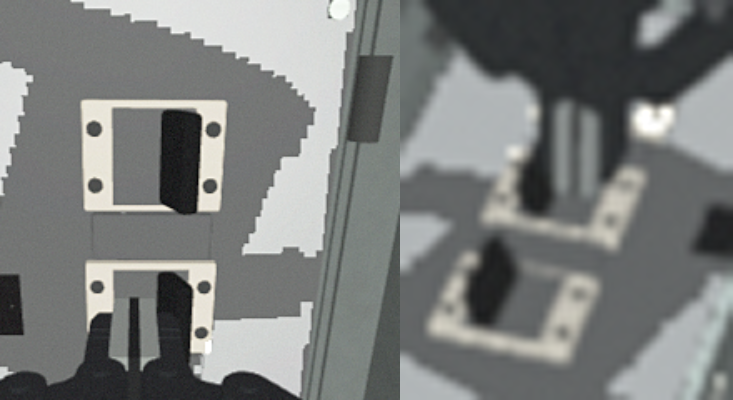

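The middle toggle is now on, so all three lean towards the hinge. Next I'll check the height of the motor behind the box, then plan the closing push.

```bash
python3 -c "
from p import *
S=cam('scene');D=cam('side'); Z=R.from_euler('z',-B[2])
for z in (.05,.1,.12,.14,.16,.18): print(z,[(Z.apply(ray(c,*p,z)-[B[0],B[1],0])*1000).round()[:2] for c,p in((S,(155,285)),(D,(219,86)),(S,(60,272)),(S,(208,278)))])
sync(); state()
plan([(-12,0,91,0),(-14,0,140,0),(-14,0,200,0),(-10,0,260,0),(20,0,300,0),(80,0,305,0),(145,0,305,0),(145,0,305,0)])"
```

```text
0.05 [array([ 222., -145.]), array([ 382., -221.]), array([ 221., -354.]), array([189., -45.])]
0.1 [array([ 251., -119.]), array([ 337., -152.]), array([ 251., -314.]), array([221., -25.])]
0.12 [array([ 263., -109.]), array([ 319., -124.]), array([ 262., -299.]), array([234., -17.])]
0.14 [array([275., -98.]), array([301., -96.]), array([ 274., -283.]), array([246.,  -9.])]
0.16 [array([287., -88.]), array([283., -69.]), array([ 286., -267.]), array([259.,  -1.])]
0.18 [array([299., -77.]), array([265., -41.]), array([ 298., -251.]), array([272.,   7.])]
t 10.425 box TCP [-6.6  0.7 88.5] F [ 0.2  0.3 -0.2] q [-0.37  0.36  1.7   0.    1.08 -0.32] op 0.1 0.0
-0.11,-0.01,0.05,0,0.01,0,
-0.15,-0.01,1.03,0,0.01,0,
-0.15,-0.01,2.23,0,0.01,0,
-0.07,-0.01,3.43,0,0.01,0,
0.53,-0.04,4.23,0,0.01,0,
1.73,-0.1,4.33,0,0.01,0,
3.03,-0.17,4.33,0,0.01,0,
3.03,-0.17,4.33,0,0.01,0
```

move_arm(plan=[-0.11,0,0.05,0,0,0,-0.15,0,1,0,0,0,-0.15,0,2.2,0,0,0,-0.07,0,3.4,0,0,0,0.5,-0.04,4.3,0,0,0,1.7,-0.1,4.4,0,0,0,3.05,-0.16,4.4,0,0,0,3.05,-0.16,4.4,0,0,0,3.05,-0.16,4.4,0,0,0])

```text
time_s: 11.55
eef_pos: [0.7281, -0.1046, 0.3074]
eef_rot: [0.002, 0.724, 0.69, 0.002]
wrist_force: [-0.2, 0.4, 0.3]
opening: 0.003
grasp_force: 0.0
```

```bash
python3 -c "
from p import *
cam('side'); state(); sync(); 
plan([(147,0,250,0),(147,0,200,0),(147,0,170,0),(147,0,170,0),(135,0,170,0)])"
```

```text
t 11.6 box TCP [1.455e+02 3.000e-01 3.088e+02] F [-0.3 -0.5 -0.2] q [-0.3   0.49  1.05  0.    1.59 -0.26] op 0.1 0.0
0.03,-0.01,-1.18,0,0.01,0,
0.03,-0.01,-2.18,0,0.01,0,
0.03,-0.01,-2.78,0,0.01,0,
0.03,-0.01,-2.78,0,0.01,0,
-0.21,0.01,-2.78,0,0.01,0
```

move_arm(plan=[0.03,0,-1.18,0,0,0,0.03,0,-2.18,0,0,0,0.03,0,-2.8,0,0,0,0.03,0,-2.8,0,0,0,-0.2,0,-2.8,0,0,0,-0.5,0,-2.8,0,0,0])

```text
time_s: 12.35
eef_pos: [0.7068, -0.1053, 0.1745]
eef_rot: [0.007, 0.724, 0.69, 0.006]
wrist_force: [8.6, 0.3, 8.8]
opening: -0.004
grasp_force: 3.7
```

```bash
python3 -c "
from p import *
state(); sync()
def r(th):
  x,y,z,t=lid(th,0,14); return (x+16,0,z,0)
plan([r(t) for t in (1.4,1.3,1.2,1.1,1.,.9,.8,.7,.6,.6)])"
```

```text
t 12.35 box TCP [124.5  -1.5 174.5] F [8.6 0.7 8.8] q [-0.31  0.52  1.28  0.    1.32 -0.27] op -0.3 3.707827627658844
-0.18,0.04,-0.02,0,0.02,0,
-0.4,0.05,0.04,0,0.02,0,
-0.62,0.06,0.07,0,0.02,0,
-0.85,0.07,0.08,0,0.02,0,
-1.07,0.08,0.07,0,0.02,0,
-1.3,0.1,0.04,0,0.02,0,
-1.51,0.11,-0.01,0,0.02,0,
-1.73,0.12,-0.09,0,0.02,0,
-1.93,0.13,-0.18,0,0.02,0,
-1.93,0.13,-0.18,0,0.02,0
```

move_arm(plan=[-0.2,0.03,-0.02,0,0,0,-0.4,0.04,0.04,0,0,0,-0.62,0.05,0.07,0,0,0,-0.85,0.06,0.08,0,0,0,-1.07,0.07,0.07,0,0,0,-1.3,0.08,0.04,0,0,0,-1.51,0.09,0,0,0,0,-1.73,0.1,-0.08,0,0,0,-1.93,0.11,-0.18,0,0,0,-1.93,0.11,-0.18,0,0,0])

```text
time_s: 13.6
eef_pos: [0.6057, -0.0989, 0.1587]
eef_rot: [0.001, 0.724, 0.69, 0.001]
wrist_force: [-0.8, 0.8, -0.0]
opening: -0.002
grasp_force: 0.0
```

```bash
python3 -c "
from p import *
state(); sync(); s=cam('side'); save(s,'s6')
def r(th):
  x,y,z,t=lid(th,0,14); return (x+16,0,z,0)
plan([r(t) for t in (.55,.5,.45,.4,.35,.3,.25,.2,.15,.15)])"
```

```text
t 13.6 box TCP [ 23.2  -0.3 158.7] F [-0.9  0.8 -0. ] q [-0.36  0.33  1.57  0.    1.23 -0.31] op -0.1 0.0
-0.01,0.01,0.08,0,0,0,
-0.1,0.01,0.02,0,0,0,
-0.19,0.01,-0.05,0,0,0,
-0.28,0.02,-0.12,0,0,0,
-0.37,0.02,-0.19,0,0,0,
-0.45,0.03,-0.27,0,0,0,
-0.52,0.03,-0.35,0,0,0,
-0.6,0.03,-0.44,0,0,0,
-0.67,0.04,-0.53,0,0,0,
-0.67,0.04,-0.53,0,0,0
```

move_arm(plan=[-0.1,0.01,0,0,0,0,-0.2,0.01,-0.05,0,0,0,-0.3,0.02,-0.12,0,0,0,-0.4,0.02,-0.19,0,0,0,-0.48,0.03,-0.27,0,0,0])

```text
time_s: 14.28
eef_pos: [0.5828, -0.0978, 0.1459]
eef_rot: [0.002, 0.724, 0.69, 0.002]
wrist_force: [2.5, -1.4, -0.2]
opening: 0.002
grasp_force: 0.9
```

```bash
python3 -c "
from p import *
state(); s=cam('side')['pixels'][60:240,250:430,::-1]; w=cam('wrist')['pixels'][...,::-1]
cv2.imwrite('pics/x7.png',np.hstack([cv2.resize(s,(320,320),interpolation=2),cv2.resize(w,(480,320))]))"
```

```text
t 14.275 box TCP [  0.3  -0.2 145.9] F [ 2.6 -1.3 -0.2] q [-0.37  0.3   1.65  0.    1.19 -0.32] op 0.2 0.8626540750265121
```

View pics/x7.png

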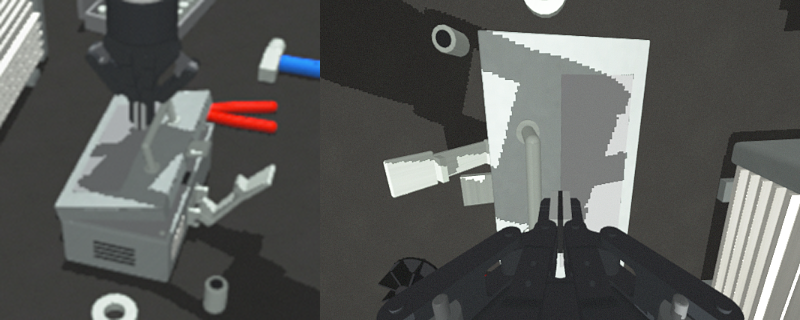

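The side panel shows the lid about 0.3 rad open, with the closed fingers behind the bar at (145,120). The wrist panel shows the latch still out. I'll push the lid down to the catch.

```bash
python3 -c "
from p import *
sync(); plan([(-4,0,142,0),(-8,0,138,0),(-12,0,133,0),(-14,0,130,0),(-14,0,130,0),(-5,0,150,0),(-20,0,190,0),(-62,0,175,0),(-62,0,135,0),(-62,0,135,0)])"
```

```text
-0.07,0,-0.07,0,0,0,
-0.15,0.01,-0.15,0,0,0,
-0.23,0.01,-0.25,0,0,0,
-0.27,0.01,-0.31,0,0,0,
-0.27,0.01,-0.31,0,0,0,
-0.09,0,0.09,0,0,0,
-0.39,0.02,0.89,0,0,0,
-1.23,0.06,0.59,0,0,0,
-1.23,0.06,-0.21,0,0,0,
-1.23,0.06,-0.21,0,0,0
```

move_arm(plan=[-0.07,0,-0.07,0,0,0,-0.15,0,-0.15,0,0,0,-0.23,0,-0.25,0,0,0,-0.28,0,-0.32,0,0,0,-0.28,0,-0.32,0,0,0,-0.1,0,0.1,0,0,0,-0.4,0.02,0.9,0,0,0,-1.23,0.06,0.6,0,0,0,-1.23,0.06,-0.2,0,0,0,-1.23,0.06,-0.2,0,0,0])

```text
time_s: 15.62
eef_pos: [0.5186, -0.0936, 0.1332]
eef_rot: [-0.001, 0.724, 0.69, 0.001]
wrist_force: [0.2, -0.5, -0.1]
opening: -0.001
grasp_force: 0.0
```

```bash
python3 -c "
from p import *
state();cam('side'); state(); sync()
plan([(-62,0,z,0) for z in (130,125,120,116,113,110,107,107)])"
```

```text
t 15.625 box TCP [-64.    0.7 133.2] F [ 0.2 -0.5 -0.1] q [-0.41  0.19  1.81  0.    1.14 -0.36] op -0.1 0.0
t 15.675 box TCP [-6.220e+01  1.000e-01  1.351e+02] F [ 0.8 -0.2 -0.3] q [-0.41  0.19  1.81  0.    1.14 -0.36] op -0.1 0.0
0,0,-0.1,0,0,0,
0,0,-0.2,0,0,0,
0,0,-0.3,0,0,0,
0,0,-0.38,0,0,0,
0,0,-0.44,0,0,0,
0,0,-0.5,0,0,0,
0,0,-0.56,0,0,0,
0,0,-0.56,0,0,0
```

move_arm(plan=[0,0,-0.1,0,0,0,0,0,-0.2,0,0,0,0,0,-0.3,0,0,0,0,0,-0.38,0,0,0,0,0,-0.44,0,0,0,0,0,-0.5,0,0,0,0,0,-0.5,0,0,0])

```text
time_s: 16.55
eef_pos: [0.5216, -0.0946, 0.1113]
eef_rot: [0.002, 0.724, 0.69, 0.002]
wrist_force: [-2.0, -0.7, 3.0]
opening: -0.001
grasp_force: 1.6
```

move_arm(plan=[0,0,-0.04,0,0,0,0,0,-0.08,0,0,0,0,0,-0.12,0,0,0,0,0,-0.12,0,0,0])

```text
time_s: 17.05
eef_pos: [0.5217, -0.0946, 0.1048]
eef_rot: [0.002, 0.724, 0.69, 0.002]
wrist_force: [0.0, -0.3, 0.0]
opening: -0.001
grasp_force: 0.0
```

move_arm(plan=[0,0,-0.04,0,0,0,0,0,-0.08,0,0,0,0,0,-0.1,0,0,0,0,0,-0.1,0,0,0])

```text
time_s: 17.55
eef_pos: [0.5218, -0.0946, 0.1001]
eef_rot: [0.002, 0.724, 0.69, 0.002]
wrist_force: [-0.5, -0.4, 0.5]
opening: 0.001
grasp_force: 0.3
```

move_arm(plan=[0,0,-0.03,0,0,0,0,0,-0.05,0,0,0,0,0,-0.05,0,0,0])

```text
time_s: 17.92
eef_pos: [0.5219, -0.0947, 0.0998]
eef_rot: [0.003, 0.724, 0.69, 0.002]
wrist_force: [-8.8, 2.3, 19.5]
opening: 0.001
grasp_force: 9.9
```

The lid is firm at 99.8 mm under 19.5 N, so it's home. Next is the latch.

```bash
python3 -c "
from p import *
sync(); plan([(-64,0,150,0),(-110,0,190,0),(-165,0,190,0),(-190,0,170,0),(-190,0,110,0),(-190,0,95,0),(-190,0,95,0)]);
plan([(-180,0,95,0),(-170,0,97,0),(-160,0,103,0),(-150,0,109,0),(-140,0,114,0),(-130,0,117,0),(-122,0,120,0),(-122,0,120,0)])"
```

```text
-0.07,0.01,1,0,0.01,0,
-0.99,0.05,1.8,0,0.01,0,
-2.08,0.11,1.8,0,0.01,0,
-2.58,0.13,1.4,0,0.01,0,
-2.58,0.13,0.2,0,0.01,0,
-2.58,0.13,-0.1,0,0.01,0,
-2.58,0.13,-0.1,0,0.01,0
0.2,-0.01,0,0,0,0,
0.4,-0.02,0.04,0,0,0,
0.6,-0.03,0.16,0,0,0,
0.8,-0.04,0.28,0,0,0,
0.99,-0.05,0.38,0,0,0,
1.19,-0.06,0.44,0,0,0,
1.35,-0.06,0.5,0,0,0,
1.35,-0.06,0.5,0,0,0
```

move_arm(plan=[-0.07,0,1,0,0,0,-1,0.05,1.8,0,0,0,-2.1,0.11,1.8,0,0,0,-2.58,0.13,1.4,0,0,0,-2.58,0.13,0.2,0,0,0,-2.58,0.13,-0.1,0,0,0,-2.58,0.13,-0.1,0,0,0])

```text
time_s: 18.8
eef_pos: [0.3917, -0.0876, 0.0915]
eef_rot: [0.001, 0.724, 0.69, 0.002]
wrist_force: [-0.2, -1.0, 0.7]
opening: -0.003
grasp_force: 0.0
```

move_arm(plan=[0.2,0,0,0,0,0,0.4,-0.02,0.04,0,0,0,0.6,-0.03,0.16,0,0,0,0.8,-0.04,0.28,0,0,0,1,-0.05,0.38,0,0,0,1.2,-0.06,0.44,0,0,0,1.35,-0.06,0.5,0,0,0,1.35,-0.06,0.5,0,0,0])

```text
time_s: 19.8
eef_pos: [0.461, -0.0912, 0.1178]
eef_rot: [0.003, 0.724, 0.69, 0.002]
wrist_force: [0.2, -0.3, -0.6]
opening: -0.002
grasp_force: 0.0
```

```bash
python3 -c "
from p import *
state(); sync(); plan([(-160,0,122,0),(-185,0,190,0),(-140,0,230,0),(-79,4,201,0),(-79,4,201,0)])"
```

```text
t 19.8 box TCP [-121.6    0.2  117.8] F [ 0.2 -0.2 -0.6] q [-0.45  0.08  1.97  0.    1.08 -0.4 ] op -0.2 0.0
-0.77,0.03,0.08,0,0.01,0,
-1.27,0.06,1.44,0,0.01,0,
-0.37,0.01,2.24,0,0.01,0,
0.86,0.03,1.66,0,0.01,0,
0.86,0.03,1.66,0,0.01,0
```

move_arm(plan=[-0.77,0.03,0.08,0,0,0,-1.27,0.06,1.44,0,0,0,-0.37,0,2.24,0,0,0,0.86,0.1,1.66,0,0,0,0.86,0.1,1.66,0,0,0,0.86,0.1,1.66,0,0,0])

```text
time_s: 20.55
eef_pos: [0.5023, -0.0857, 0.1995]
eef_rot: [0.001, 0.723, 0.69, 0.001]
wrist_force: [0.2, -0.4, 0.3]
opening: 0.0
grasp_force: 0.0
```

```bash
python3 -c "
from p import *
cam('side');state(); c=cam('wrist'); a=cv2.imread('pics/w1.png').astype(int).mean(2); b=c['pixels'].astype(int).mean(2)
r=np.s_[160:240,280:332]; print('tab diff',abs(a-b)[r].mean(), (abs(a-b)[r]>40).mean())
f=lambda m:[cv2.minMaxLoc(cv2.matchTemplate(m[150:260,240:345].astype(np.float32),a[165:238,287:333].astype(np.float32),5))[i] for i in(1,3)]
print('tab match now',f(b),'ref',f(a),'latch-out ref',f(cv2.imread('pics/w2.png').astype(int).mean(2)))
g=lambda n,c,rr:(abs(cv2.imread('pics/'+n).astype(int)-cam(c)['pixels'][:,:,::-1].astype(int)).max(2)>50)[rr].mean()
print('side: latch/box',g('side0.png','side',np.s_[105:225,280:400]),'bystanders',g('side0.png','side',np.s_[210:270,220:385]), 'pliers',g('side0.png','side',np.s_[112:138,378:410]))
print('scene: box front',g('scene0.png','scene',np.s_[175:260,160:365]))
Z=R.from_euler('z',-B[2])
"
```

```text
t 20.6 box TCP [-80.7   7.6 200.3] F [-0.9  0.5  0.2] q [-0.4   0.06  1.81  0.    1.27 -0.36] op -0.0 0.0
tab diff 14.87732371794872 0.13004807692307693
tab match now [0.9506202936172485, (48, 18)] ref [0.9999998211860657, (47, 15)] latch-out ref [0.34431764483451843, (59, 37)]
side: latch/box 0.057916666666666665 bystanders 0.00595959595959596 pliers 0.004807692307692308
scene: box front 0.0224390243902439
```

The latch and lid match the original shut view, and the tools haven't moved.

```bash
python3 -c "
from bench import ctrl
print(ctrl.hand_in())"
```

```text
the job is handed in; nothing more can be done
None
```

I handed the job in at about 21 s: the middle breaker is back on so all three are on, the lid is pressed home and the latch locked, and camera checks show the surrounding tools where they were (the hand-in gave no verdict).

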